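Hold a bracket against the sprung stop of a fastening jig

ROBOT

A 7-joint arm with a two-finger parallel gripper is mounted at the origin on a cart in front of the work surface, level with it; the furniture and walls round the work are solid. World frame = base frame: x ahead of the robot, y to its left, z up, the work surface at z = 0. Lengths are in m, angles in rad, forces in N, time in s.
With the tool pointing down it reaches from about 0.35 to 0.9 m from the base axis. Payload 8.1 kg.
Tool frame: the origin (TCP) lies on the centre line of the jaws, within the pads' length; the fingertips stand 19 mm ahead of it and the grasp point (between the pads) is the TCP (arm.tip_reach is the distance from the TCP to the fingertips, in m); z points along the fingers, y is the line along which they close (so a half turn about z gives the same grasp; the last joint's range is limited). The gripper opens to 92 mm and grips with 3 to 60 N. Pads are 19 mm wide; open, the fingers measure 130 mm over their backs; the gripper's body (75 mm by 190 mm) begins 47 mm behind the grasp point.
Start: joints at [1.235, 0.434, 0.025, 1.573, -0.012, 1.134, -0.075], TCP at [0.144, -0.608, 0.246] pointing down, gripper open.
Joint ranges: [-2.62, 2.62], [-0.44, 2.09], [-1.27, 1.32], [0.08, 2.57], [-1.32, 4.46], [0.12, 2], [-2.74, 2.74]. Speed limits (rad/s): [2.22, 2.22, 3.01, 3.01, 3.14, 3.14, 3.14].

INTERFACE

Orientations are given as a rotation vector (axis times angle).
In Python, from cell import arm gives the robot as it stands.
- The arm moves only by the tool arm_command, never from a script. Its argument "targets" is a list that holds one entry, the list of rows, each a list of 6 numbers: the shift along the tool's x, y, z in m, then the turn, a rotation vector about the tool's x, y, z in rad. A call has 1 to 10 rows; each row shifts and turns the commanded pose from where the row before left it, along the tool's axes as they then stand; what a row does not reach is not made up. A row lasts 1/8 s, in which the tool goes at most 62.5 mm and 10.7 degrees, less where a joint would pass 70% of its speed; a pose out of reach is approached as far as the arm can. A call with a gripper value outside its range is refused whole. "jaw" is the finger opening in m, from 0 to 0.0918, set as the call begins (left out, the last holds). The fingers move at their own pace and stop on an object; "newtons" is the grip in N (left out, the last holds). Time passes only in rows, so rows that do not move let the fingers close. It gives the time, the measured TCP pose, the force, the opening and the grip force at its end, in the units of the state.
- arm.observe(): the state, without advancing time (a new reading comes with each control period).
- arm.get_image(name): name is "scene" or "top" or "wrist"; returns a dict with "pixels" (384x512x3 uint8, red, green, blue), "z_map" (384x512 float32, m along the optical axis (not along the pixel's ray), 0 where there is no reading), "fx", "fy", "cx", "cy" (pixels), "xyz" and "rotation" of the camera in the world; the wrist camera has in their place "T_tool_cam" (4x4, takes a point from camera to tool coordinates, whose origin is the TCP and whose axes are the flange's). Camera axes: x right, y down, z forward; pixel columns grow to the right and rows downward; lengths in m; the calibration is good to about 2 mm. The wrist camera is an equidistant fisheye: a pixel r from the principal point sees the ray r / f radians off the axis. A picture is of the moment at which its call begins: read the wrist's pose just before it.
- arm.sign_off(): hands the job in; it is judged then, once.
The state is a dict: "clock": time; "joints": joint angles; "dq": joint speeds; "joint_efforts": joint torques, N m; "position": TCP position; "ee_rot": TCP orientation; "force": force on the tool from outside, world axes, zero at the start; "ft_torque": the same for the moment, N m; "width": opening from 0.0 (shut) to 1.0 (fully open); "gripper_force": force on a finger pad.
Only numpy, scipy, OpenCV 4.12 (cv2) and the standard library are available. Lean on these libraries where they do the work, as an engineer would, in place of code of your own. Each camera call takes 0.05 s, during which the arm holds its last target. There are 200 camera calls.

TASK

Pick up the blue bracket, set it flat on the aluminium jig plate with its foot square to the sprung stop bar and both tapped holes showing through its slots, then push it steadily against the bar until the red pointers stand in the green band; never push them into the red. The program finishes while the fingers still hold the bracket pressed like that, ready for a colleague to drive the screws; leave the beaker, stopper and petri dish where they are.

Things in the scene. Friction and masses are not known exactly. Their poses are not given: they have to be found in the camera images.
- jig: Jig fixed to the bench: aluminium plate 200 (x) x 150 (y) x 12 mm; grey back block, top 34 mm above the bench, at x = +70 to +100 mm, the sprung stop bar before it. Origin: centre of the plate's underside. +x: direction of the push; z up. Tapped holes at x = +9, y = +-27 mm. On the block's top at y = +-50 mm a scale (white, green, white, red) under a red pointer of the bar
- stop_face (a point): Black front face of the floating stop bar, 130 mm wide (jig y), from 13.5 to 31.5 mm above the bench; it moves with the bar. The point: middle of the front surface, 22.5 mm above the bench; with the bar at rest it is at jig x = +36 mm, y = 0. Its axes are the jig's; the face looks along -x
- stop_bar (a joint): Travel of the sprung stop bar along the jig's +x, m: 0 at rest, up to 0.021 at its end stop. Spring of 600 N/m, so 0.013 is about 8 N. The pointers are at the start of the green band at 0.0095, at its end at 0.0165, in the red from 0.019
- bracket: Loose blue inverted-T bracket, ~0.2 kg: foot 80 x 80 x 8 mm, two through slots 24 (x) by 12 mm (y) centred at x = 0, y = +-27 mm; mid-foot an upright web 12 mm thick (x), 36 mm wide (y), top 58 mm up: grasp it across its thickness from above. Origin: centre of the foot's underside, z up. Same after half a turn: either x edge of the foot may meet the stop bar, x axes parallel
- beaker: Small glass beaker, 69 mm across, 76 mm high, beyond the work. Origin: centre of its underside. Leave alone
- stopper: Dark rubber stopper, 33 mm across, 26 mm high, to the right. Origin: centre of its underside. Leave alone
- petri: Clear petri dish with lid, 63 mm across, 14 mm high, to the left. Origin: centre of its underside. Leave alone
There are look-alikes about, which are no part of the job. Several things have the shape of the bracket; the one meant has the colours described above.

How it is judged:
On the way:
1. the bracket is lifted clear of the bench (its underside more than 25 mm up) (height (world z) of bracket above 0.025 m), for 0.1 s.
At the end, for the whole second after the job is handed in: Fingers hold the bracket (over 2 N) pressed on the stop face with 4 to 12 N, bar travel steady between 0.009 and 0.017 m; foot flat on the plate (underside 9 to 15 mm above the jig's, tilt under 0.05 rad), within 5 mm of the jig's centre line and square to it within 0.06 rad (value of joint stop_bar between 0.009 and 0.017 m and velocity of joint stop_bar between -0.01 and 0.01 m/s and contact force between bracket and stop_bar between 4 and 12 N and contact force between the fingers and bracket above 2 N and y of bracket in the frame of jig between -0.005 and 0.005 m and z of bracket in the frame of jig between 0.009 and 0.015 m and angle between the x axis of bracket and the x axis of jig, either way round below 0.06 rad and angle between bracket's own z axis and vertical below 0.05 rad); the arm keeps its last pose, push and grip.
It fails at once if the stop bar is pushed until the pointers are in the red (travel over 0.019 m) (value of joint stop_bar above 0.019 m).
It fails at once if the beaker is moved more than 20 mm (distance of beaker from where it was at the start of the episode above 0.02 m).
It fails at once if the stopper is moved more than 20 mm (distance of stopper from where it was at the start of the episode above 0.02 m).
It fails at once if the petri is moved more than 20 mm (distance of petri from where it was at the start of the episode above 0.02 m).
It also fails if it takes over 46 s, if anything falls off the work surface, if the arm or the gripper's body presses on something with over 40 N, if the wrist force passes 120 N, or if a joint passes its speed limit or range.

## Working session

There is one attempt and no reset: what is moved stays moved. The work goes in short steps, Python scripts to look and compute and a tool call to move; the robot and the scene stay as the last step left them, time stands still between calls to the robot, and variables do not carry over. Pictures are saved under pics/ and viewed, at most 10 in all, crops included, and the job is handed in when it is done.

Besides the shell and the picture viewer there is one more tool, called as name([rows], argument=value, ...), one row to a line, values as JSON. arm_command: Moves the arm, as the interface text tells. Its arguments: {"type":"object","properties":{"targets":{"type":"array","items":{"type":"array","items":{"type":"array","items":{"type":"number"}}}},"jaw":{"type":"number"},"newtons":{"type":"number"}},"required":["targets"]}

```bash
mkdir -p pics; ls
cat > h.py <<'E'
import numpy as np, cv2
from scipy.spatial.transform import Rotation as R
from cell import arm
def shot(n):
    s=arm.observe(); im=arm.get_image(n); return s,im
def save(im,name): cv2.imwrite('pics/'+name+'.png',cv2.cvtColor(im['pixels'],cv2.COLOR_RGB2BGR))
def Rm(r):
    r=np.array(r,float)
    return R.from_rotvec(r).as_matrix() if r.shape==(3,) else r
E
python3 - <<'E'
from h import *
s,a=shot('top'); save(a,'top0'); _,b=shot('scene'); save(b,'scene0')
print(s); 
for k in (a,b): print({q:v for q,v in k.items() if q not in('pixels','z_map')})
cv2.imwrite('pics/both.png',cv2.cvtColor(np.vstack([a['pixels']]),cv2.COLOR_RGB2BGR))
E
```

```text
pics
{'clock': 0.0, 'joints': array([ 1.23539811,  0.43521337,  0.02496054,  1.57408178, -0.01158636,
        1.13399561, -0.0751137 ]), 'dq': array([ 1.00640052e-03, -8.49805238e-05,  1.41503233e-03, -7.25872752e-04,
       -1.32969317e-03, -1.43063977e-05, -1.31591409e-03]), 'joint_efforts': array([-2.12472449e-03, -6.67835641e+01,  9.83905457e-01, -3.14461577e+01,
       -6.07475289e-02,  4.27876669e-02,  2.04491589e-04]), 'position': array([ 0.14402912, -0.60769118,  0.2449567 ]), 'ee_rot': array([-3.11883801e+00, -3.64573654e-01,  5.12930738e-04]), 'force': array([ 0.22624095, -0.15901285,  0.45475956]), 'ft_torque': array([-0.01232241,  0.0202411 ,  0.0125862 ]), 'gripper_force': 0.0, 'width': 0.9975140724831688}
{'fx': 477.2509375596201, 'fy': 477.2509375596201, 'cx': 265.2584762389208, 'cy': 199.4234948919274, 'xyz': array([0.23410771, 0.12596663, 1.71638081]), 'rotation': array([-1.77369148,  2.4307719 , -0.26348382])}
{'fx': 419.9306767516487, 'fy': 419.9306767516487, 'cx': 254.82828484850558, 'cy': 193.53491542337693, 'xyz': array([-0.12534035,  0.54379001,  1.03682936]), 'rotation': array([-1.22661452,  2.38638999, -0.9143589 ])}
```

View pics/top0.png

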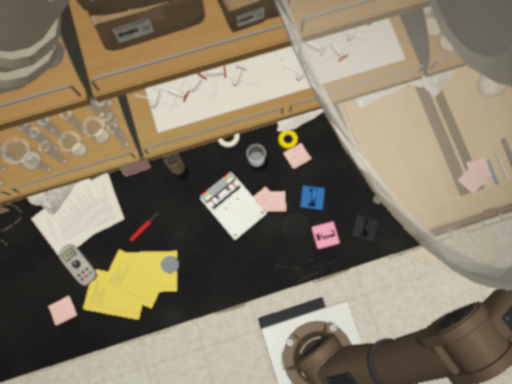

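View pics/scene0.png

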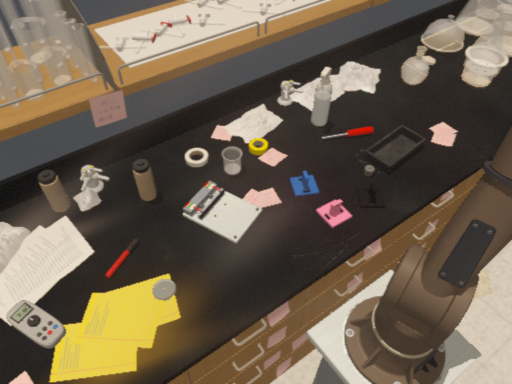

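The pictures show three bracket shapes in the top view: blue (312,197), pink (325,235) and black (365,228). Only the first matches "blue bracket". The jig is at (233,205), with its bar end at the upper left around (218,185). The beaker is at (256,155), the stopper near (377,198) and the petri dish at (170,264).

```bash
cat >> h.py <<'E'
def cast(im,uv,z):
    uv=np.atleast_2d(uv).astype(float)
    d=np.c_[(uv[:,0]-im['cx'])/im['fx'],(uv[:,1]-im['cy'])/im['fy'],np.ones(len(uv))]@Rm(im['rotation']).T
    return im['xyz']+d*((z-im['xyz'][2])/d[:,2])[:,None]
def big(m):
    c=max(cv2.findContours(m.astype(np.uint8),cv2.RETR_EXTERNAL,cv2.CHAIN_APPROX_NONE)[0],key=cv2.contourArea)
    return c[:,0,:]
def rect(im,c,z):
    p=cast(im,c,z)[:,:2]; r=cv2.minAreaRect((p*1000).astype(np.float32)); return r
E
python3 - <<'E'
from h import *
for n in('top','scene'):
    s,im=shot(n); h=cv2.cvtColor(im['pixels'],cv2.COLOR_RGB2HSV)
    blue=(h[...,0]>100)&(h[...,0]<118)&(h[...,1]>140)&(h[...,2]>60)
    c=big(blue); print(n,'blue',c.mean(0),len(c),rect(im,c,.008))
    u,v=c.mean(0).astype(int); print('z',im['z_map'][v,u])
    w=(h[...,1]<30)&(h[...,2]>150); m=np.zeros_like(w)
    if n=='top': m[165:245,195:272]=1
    else: m[175:245,178:265]=1
    c=big(w&(m>0)); print('plate',c.mean(0),rect(im,c,.012), cast(im,c[[c[:,0].argmin(),c[:,0].argmax(),c[:,1].argmin(),c[:,1].argmax()]],.012).round(3).tolist())
    if n=='top': crop=im['pixels'][130:270,190:390]
cv2.imwrite('pics/crop.png',cv2.cvtColor(cv2.resize(crop,None,fx=4,fy=4,interpolation=cv2.INTER_CUBIC),cv2.COLOR_RGB2BGR))
E
```

```text
top blue [312.22352941 197.23529412] 85 ((537.628173828125, -161.2799530029297), (86.95632934570312, 86.86954498291016), 64.98770141601562)
z 1.695518
plate [231.93037975 204.5443038 ] ((597.8001708984375, 125.0023193359375), (205.77645874023438, 153.20608520507812), 22.49257469177246) [[0.665, 0.226, 0.012], [0.536, 0.017, 0.012], [0.716, 0.099, 0.012], [0.482, 0.159, 0.012]]
scene blue [310.13559322 182.50847458] 59 ((534.6715087890625, -188.99476623535156), (31.380754470825195, 101.46334838867188), 61.99575424194336)
z 1.4107523
plate [222.29508197 215.98360656] ((593.3657836914062, 124.71585083007812), (198.6909942626953, 149.9373016357422), 22.636859893798828) [[0.658, 0.228, 0.012], [0.529, 0.025, 0.012], [0.656, 0.073, 0.012], [0.477, 0.156, 0.012]]
```

View pics/crop.png

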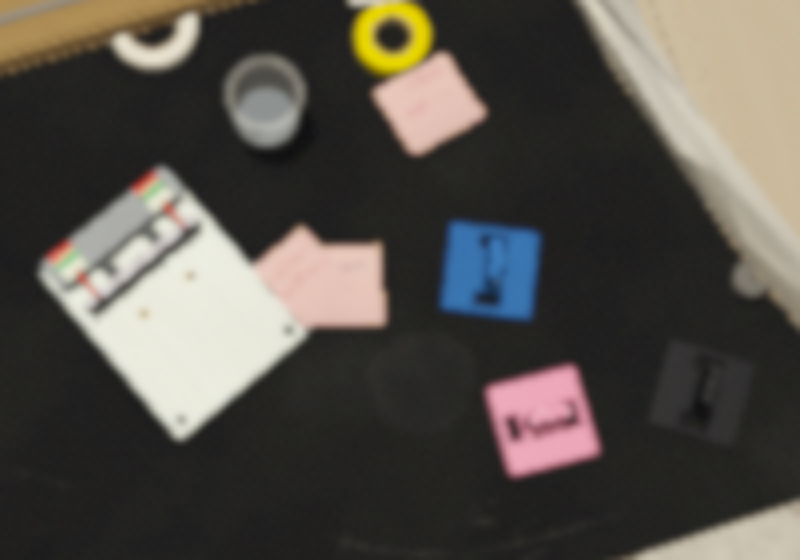

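The enlarged crop confirms it. The solid blue foot at crop (490,270), with two web-end shadows, is the bracket; the pink and black ones are look-alikes. The jig yaw is about 22.5°, and the bracket's web runs along about −25°, so its x axis is at about 65°. I'm moving above it.

arm_command([
  [[0.048, -0.034, 0, 0, 0, 0], [0.048, -0.034, 0, 0, 0, 0], [0.048, -0.034, 0, 0, 0, 0], [0.048, -0.034, 0, 0, 0, 0], [0.048, -0.034, 0, 0, 0, 0], [0.048, -0.034, 0, 0, 0, 0], [0.048, -0.034, 0, 0, 0, 0], [0.048, -0.034, 0, 0, 0, 0], [0.048, -0.034, 0, 0, 0, 0], [0.048, -0.034, 0, 0, 0, 0]],
], jaw=0.06)

```text
clock: 1.45
position: [0.5338, -0.1652, 0.2458]
ee_rot: [3.12, 0.364, 0.0]
force: [-0.1, -0.9, 0.6]
width: 0.655
gripper_force: 0.0
```

arm_command([
  [[0, 0, 0, 0, 0, -0.18], [0, 0, 0, 0, 0, -0.18], [0, 0, 0, 0, 0, -0.18], [0, 0, 0, 0, 0, -0.18], [0, 0, 0, 0, 0, -0.18], [0, 0, 0, 0, 0, -0.18], [0, 0, 0, 0, 0, -0.18], [0, 0, 0, 0, 0, -0.18], [0, 0, 0, 0, 0, -0.18], [0, 0, 0, 0, 0, -0.18]],
])

```text
clock: 2.7
position: [0.5327, -0.1667, 0.2456]
ee_rot: [-1.646, -2.676, 0.0]
force: [0.7, 0.6, -0.3]
width: 0.657
gripper_force: 0.0
```

arm_command([
  [[0, 0, 0, 0, 0, -0.17], [0, 0, 0, 0, 0, -0.17], [0, 0, 0, 0, 0, -0.17], [0, 0, 0, 0, 0, -0.16], [0, 0, 0, 0, 0, 0], [0, 0, 0, 0, 0, 0]],
])

```text
clock: 3.45
position: [0.5327, -0.1667, 0.2456]
ee_rot: [-0.69, -3.065, -0.0]
force: [0.3, -0.2, 0.2]
width: 0.653
gripper_force: 0.0
```

Run:
```python
from h import *
s,im=shot('wrist'); save(im,'w1'); print(s['clock'],s['position'],s['joints'].round(2),Rm(s['ee_rot']).round(3)); print(im['T_tool_cam'],im['fx'],im['cx'],im['cy'])
```

```text
3.45 [ 0.5326986  -0.16670651  0.24561016] [ 0.75  0.43 -0.75  1.69  0.32  1.14  1.04] [[-0.904  0.428 -0.   ]
 [ 0.428  0.904  0.   ]
 [ 0.    -0.    -1.   ]]
[[ 2.78337478e-04 -9.66969904e-01 -2.54890423e-01  6.72953502e-02]
 [ 9.99999667e-01  4.64819332e-04 -6.71382304e-04  6.31797989e-04]
 [ 7.67684478e-04 -2.54890151e-01  9.66969711e-01 -1.39348884e-01]
 [ 0.00000000e+00  0.00000000e+00  0.00000000e+00  1.00000000e+00]] 297.3186396354542 255.20150507852176 193.97507404995847
```

View pics/w1.png

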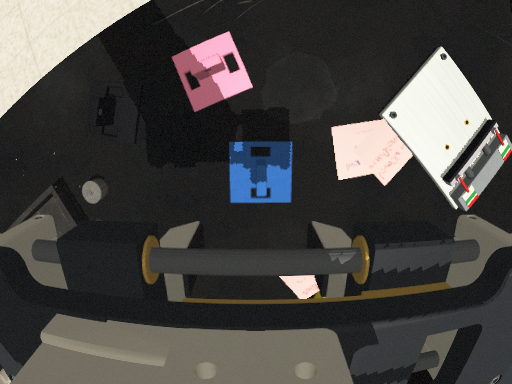

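The wrist view shows the blue bracket at (261,172). Its slots run horizontally in the image, along the tool's y, so the grasp orientation is right. The jig's tapped holes are at (466,122) and (447,147).

```bash
cat >> h.py <<'E'
def wcast(s,im,uv,z):
    uv=np.atleast_2d(uv).astype(float); T=im['T_tool_cam']; Rt=Rm(s['ee_rot'])
    d=uv-[im['cx'],im['cy']]; r=np.hypot(*d.T); th=r/im['fx']
    k=np.where(r>1e-9,np.sin(th)/np.maximum(r,1e-9),0)
    v=np.c_[d*k[:,None],np.cos(th)]@(Rt@T[:3,:3]).T
    o=s['position']+Rt@T[:3,3]
    return o+v*((z-o[2])/v[:,2])[:,None]
def frame(o,p,yaw):
    c,s_=np.cos(yaw),np.sin(yaw); return (np.asarray(p)[...,:2]-o)@np.array([[c,-s_],[s_,c]])
def jig(s,im,box,r0=None):
    x0,y0,x1,y1=box
    h=cv2.cvtColor(im['pixels'],cv2.COLOR_RGB2HSV); m=np.zeros(h.shape[:2],bool); m[y0:y1,x0:x1]=1
    w=(h[...,1]<40)&(h[...,2]>170)&m
    return big(w)
E
python3 - <<'E'
from h import *
s,im=shot('wrist'); h=cv2.cvtColor(im['pixels'],cv2.COLOR_RGB2HSV)
blue=(h[...,0]>100)&(h[...,0]<120)&(h[...,1]>130)&(h[...,2]>50); m=np.zeros_like(blue); m[120:230,200:320]=1
c=big(blue&m); p=wcast(s,im,c,.008); print(cv2.minAreaRect((p[:,:2]*1000).astype(np.float32)),c.min(0),c.max(0))
# slots: dark px in the foot
fill=np.zeros(blue.shape,np.uint8); cv2.fillPoly(fill,[c],1); d=(fill>0)&(h[...,2]<50)
n,l,st,ce=cv2.connectedComponentsWithStats(d.astype(np.uint8)); 
for i in range(1,n):
    if st[i,4]>15: print(st[i],ce[i],wcast(s,im,ce[i],.008).round(4))
# yellow holes on plate
c=jig(s,im,(375,40,512,215)); fill[:]=0; cv2.fillPoly(fill,[c],1)
k=(fill>0)&(h[...,1]>70)&(h[...,0]>10)&(h[...,0]<40)
n,l,st,ce=cv2.connectedComponentsWithStats(k.astype(np.uint8)); q=[]
for i in range(1,n):
    if st[i,4]>3: print(st[i],ce[i],wcast(s,im,ce[i],.012).round(4))
for u in [(442,47),(383,114),(466,122),(447,147)]: print(u,wcast(s,im,u,.012).round(4))
E
```

```text
((538.1618041992188, -161.63363647460938), (81.6365737915039, 80.65481567382812), 64.69506072998047) [229 141] [292 202]
[251 147  19   9 171] [260. 151.] [[ 0.5134 -0.1504  0.008 ]]
[252 189   4   7  26] [253.38461538 191.88461538] [[ 0.5583 -0.181   0.008 ]]
[465 120   4   5  15] [466.33333333 121.93333333] [[0.595  0.1528 0.012 ]]
[445 144   5   6  18] [446.72222222 146.61111111] [[0.6156 0.103  0.012 ]]
(442, 47) [[0.4786 0.1545 0.012 ]]
(383, 114) [[0.5343 0.0194 0.012 ]]
(466, 122) [[0.5949 0.1521 0.012 ]]
(447, 147) [[0.6163 0.1033 0.012 ]]
```

arm_command([
  [[-0.003, 0.007, 0.03, 0, 0, 0], [0, 0, 0.04, 0, 0, 0], [0, 0, 0.04, 0, 0, 0], [0, 0, 0.04, 0, 0, 0], [0, 0, 0.03, 0, 0, 0], [0, 0, 0.0235, 0, 0, 0], [0, 0, 0, 0, 0, 0]],
])

```text
clock: 4.42
position: [0.5374, -0.1613, 0.0408]
ee_rot: [-0.685, -3.063, 0.0]
force: [-0.0, 0.0, -0.1]
width: 0.652
gripper_force: 0.0
```

arm_command([
  [[0, 0, 0, 0, 0, 0], [0, 0, 0, 0, 0, 0], [0, 0, 0, 0, 0, 0], [0, 0, 0, 0, 0, 0], [0, 0, 0, 0, 0, 0], [0, 0, 0, 0, 0, 0]],
], jaw=0.0, newtons=35)

```text
clock: 5.18
position: [0.5385, -0.1617, 0.0424]
ee_rot: [0.684, 3.066, -0.0]
force: [-0.2, -1.0, 2.1]
width: 0.129
gripper_force: 35.0
```

arm_command([
  [[0, 0, -0.03, 0, 0, 0], [0, 0, -0.03, 0, 0, 0], [0, 0, -0.03, 0, 0, 0], [0, 0, 0, 0, 0, 0], [0, 0, 0, 0, 0, 0]],
])

```text
clock: 5.8
position: [0.5378, -0.1617, 0.1313]
ee_rot: [-0.684, -3.065, 0.0]
force: [0.1, 0.4, -2.1]
width: 0.127
gripper_force: 35.0
```

arm_command([
  [[0.01, 0.034, 0, 0, 0, 0], [0.01, 0.034, 0, 0, 0, 0], [0.01, 0.034, 0, 0, 0, 0], [0.01, 0.034, 0, 0, 0, 0], [0.01, 0.034, 0, 0, 0, 0], [0.01, 0.034, 0, 0, 0, 0], [0.01, 0.034, 0, 0, 0, 0], [0.01, 0.034, 0, 0, 0, 0]],
])

```text
clock: 6.8
position: [0.5809, 0.1194, 0.1304]
ee_rot: [-0.683, -3.064, 0.002]
force: [0.7, -0.3, -2.3]
width: 0.126
gripper_force: 35.0
```

arm_command([
  [[0, 0, 0, 0, 0, 0.148], [0, 0, 0, 0, 0, 0.147], [0, 0, 0, 0, 0, 0.147], [0, 0, 0, 0, 0, 0.147], [0, 0, 0, 0, 0, 0.147], [0, 0, 0, 0, 0, 0], [0, 0, 0, 0, 0, 0], [0, 0, 0, 0, 0, 0]],
])

```text
clock: 7.8
position: [0.5815, 0.1185, 0.1318]
ee_rot: [-1.738, -2.616, 0.001]
force: [-1.5, 0.3, -1.8]
width: 0.134
gripper_force: 35.0
```

Run:
```python
from h import *
s,im=shot('wrist'); save(im,'w2'); print(s['clock'],s['position'],s['joints'].round(2),Rm(s['ee_rot']).round(3),s['force'])
o=np.array([.597,.1245]); print(frame(o,s['position'],np.radians(22.5)))
```

```text
7.8 [0.58148454 0.11853997 0.13180246] [ 0.06  0.55 -0.5   1.75  0.32  0.92 -0.18] [[-0.387  0.922 -0.001]
 [ 0.922  0.387 -0.   ]
 [ 0.    -0.001 -1.   ]] [-1.51792466  0.25058688 -1.75575455]
[-0.01661522  0.00043116]
```

View pics/w2.png

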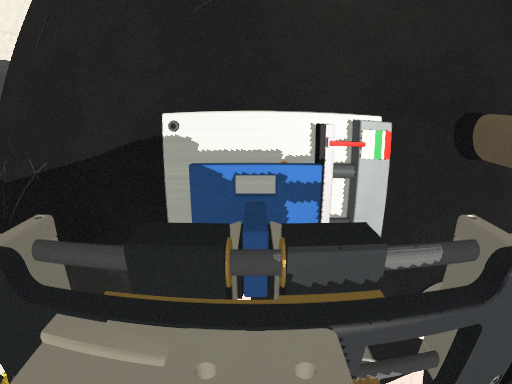

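The wrist view shows the bracket held above the plate, between (190,164) and (322,164), with the bar to its right and the pointer at (345,144). Next I check the relative alignment.

Run:
```python
from h import *
s,im=shot('wrist'); h=cv2.cvtColor(im['pixels'],cv2.COLOR_RGB2HSV)
o=np.array([.597,.1245]); Y=np.radians(22.5); zf=s['position'][2]-.0424+.008
def line(pts,z,nm):
    p=frame(o,wcast(s,im,pts,z),Y); vx,vy,x,y=cv2.fitLine(p.astype(np.float32),cv2.DIST_HUBER,0,.001,.001).ravel()
    print(nm,'ang deg',np.degrees(np.arctan2(vy,vx)),'mean',p.mean(0).round(4))
blue=(h[...,0]>100)&(h[...,0]<120)&(h[...,1]>130)&(h[...,2]>40)
g=h[...,2]>90
line([(u,np.argmax(blue[140:200,u])+139.5) for u in range(197,316)],zf,'foot +y edge')
line([(np.argmax(blue[v,170:260])+169.5,v) for v in range(170,220)],zf,'foot -x edge')
line([(u,np.argmax(g[90:140,u])+89.5) for u in range(170,312)],.012,'plate +y edge')
line([(np.argmax(g[v,140:200])+139.5,v) for v in range(120,215)],.012,'plate -x edge')
print(frame(o,wcast(s,im,[(255,184)],zf),Y))
```

```text
foot +y edge ang deg 0.34886345 mean [-0.0151  0.0412]
foot -x edge ang deg -89.83269 mean [-0.0554  0.0219]
plate +y edge ang deg 0.25768194 mean [-0.0289  0.0747]
plate -x edge ang deg -89.89047 mean [-0.0995  0.0245]
[[-0.01566974  0.02870074]]
```

arm_command([
  [[-0.0015, 0, 0.02, 0, 0, 0], [0, 0, 0.025, 0, 0, 0], [0, 0, 0.02, 0, 0, 0], [0, 0, 0.006, 0, 0, 0], [0, 0, 0.003, 0, 0, 0], [0, 0, 0, 0, 0, 0], [0, 0, 0, 0, 0, 0]],
])

```text
clock: 8.78
position: [0.5827, 0.1174, 0.0589]
ee_rot: [1.741, 2.614, 0.001]
force: [-0.2, -0.2, -1.8]
width: 0.131
gripper_force: 35.0
```

arm_command([
  [[0, 0, 0.001, 0, 0, 0], [0, 0, 0.001, 0, 0, 0], [0, 0, 0.001, 0, 0, 0], [0, 0, 0, 0, 0, 0], [0, 0, 0, 0, 0, 0], [0, 0, 0, 0, 0, 0]],
])

```text
clock: 9.52
position: [0.5822, 0.1173, 0.0552]
ee_rot: [-1.741, -2.615, 0.0]
force: [-0.9, 0.1, -1.9]
width: 0.13
gripper_force: 35.0
```

arm_command([
  [[0, 0, 0.001, 0, 0, 0], [0, 0, 0, 0, 0, 0], [0, 0, 0, 0, 0, 0], [0, 0, 0, 0, 0, 0]],
])

```text
clock: 10.02
position: [0.5823, 0.1173, 0.0543]
ee_rot: [1.741, 2.615, 0.0]
force: [-0.6, -0.5, 1.1]
width: 0.127
gripper_force: 35.0
```

arm_command([
  [[0, 0, 0.0005, 0, 0, 0], [0, 0, 0, 0, 0, 0], [0, 0, 0, 0, 0, 0], [0, 0, 0, 0, 0, 0]],
])

```text
clock: 10.52
position: [0.5823, 0.1173, 0.0543]
ee_rot: [1.741, 2.614, 0.0]
force: [-2.5, -0.2, 6.6]
width: 0.125
gripper_force: 35.0
```

arm_command([
  [[0, 0, -0.0005, 0, 0, 0], [0, 0.003, 0, 0, 0, 0], [0, 0.003, 0, 0, 0, 0], [0, 0.003, 0, 0, 0, 0], [0, 0.003, 0, 0, 0, 0], [0, 0.002, 0, 0, 0, 0], [0, 0.002, 0, 0, 0, 0], [0, 0, 0, 0, 0, 0], [0, 0, 0, 0, 0, 0]],
])

```text
clock: 11.65
position: [0.5951, 0.1225, 0.0544]
ee_rot: [-1.74, -2.613, 0.006]
force: [-9.9, -4.4, 13.0]
width: 0.13
gripper_force: 35.0
```

Run:
```python
from h import *
s,im=shot('wrist'); print(s['position'],s['force'],frame(np.array([.597,.1245]),s['position'],np.radians(22.5)))
p=im['pixels'][80:240,150:400]; cv2.imwrite('pics/w3.png',cv2.cvtColor(cv2.resize(p,None,fx=3,fy=3,interpolation=cv2.INTER_CUBIC),cv2.COLOR_RGB2BGR))
```

```text
[0.59509481 0.1225002  0.05438822] [-9.88672151 -4.4473273  12.95323298] [-0.00252546 -0.00111849]
```

View pics/w3.png

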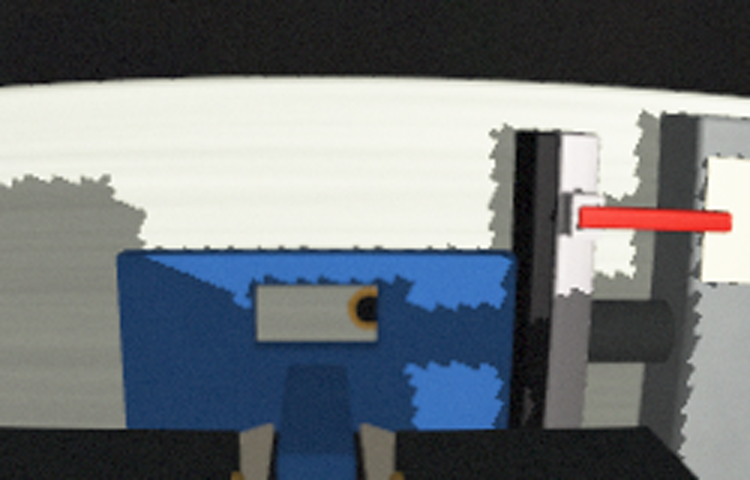

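The view shows the foot against the bar, with the tapped hole visible in the slot at about (365,308). The pointer tip is on the white at about (728,222), still short of the green. Downward pressure is higher than needed, so I'll ease it and push on.

arm_command([
  [[0, 0, -0.0005, 0, 0, 0], [0, 0.001, 0, 0, 0, 0], [0, 0.001, 0, 0, 0, 0], [0, 0.001, 0, 0, 0, 0], [0, 0.001, 0, 0, 0, 0], [0, 0.001, 0, 0, 0, 0], [0, 0.001, 0, 0, 0, 0], [0, 0, 0, 0, 0, 0], [0, 0, 0, 0, 0, 0]],
])

```text
clock: 12.82
position: [0.6001, 0.1246, 0.0545]
ee_rot: [-1.74, -2.613, 0.007]
force: [-11.4, -4.7, 11.4]
width: 0.124
gripper_force: 35.0
```

Run:
```python
from h import *
s,im=shot('wrist'); print(s['position'],s['force'],frame(np.array([.597,.1245]),s['position'],np.radians(22.5)), Rm(s['ee_rot']).round(3))
p=im['pixels'][80:240,150:400]; cv2.imwrite('pics/w4.png',cv2.cvtColor(cv2.resize(p,None,fx=3,fy=3,interpolation=cv2.INTER_CUBIC),cv2.COLOR_RGB2BGR))
```

```text
[0.60013173 0.12460764 0.05449241] [-11.4439065   -4.66337282  11.38862345] [ 0.00293454 -0.00109902] [[-0.386  0.923 -0.005]
 [ 0.923  0.386 -0.003]
 [-0.001 -0.005 -1.   ]]
```

View pics/w4.png

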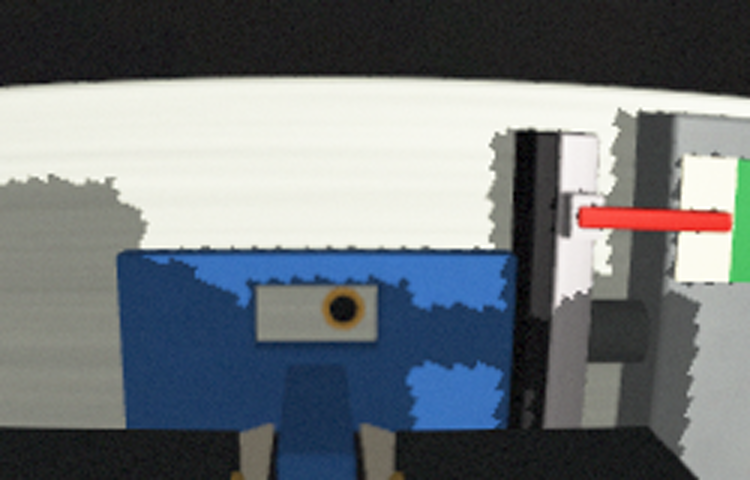

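The pointer tip (730) is about 1.5 mm short of the green (737), so travel is about 8 mm. The contact is square and the hole is in the slot. I need about 4.5 mm more.

arm_command([
  [[0, 0.001, -0.0002, 0, 0, 0], [0, 0.001, 0, 0, 0, 0], [0, 0.001, 0, 0, 0, 0], [0, 0.001, 0, 0, 0, 0], [0, 0.0007, 0, 0, 0, 0], [0, 0, 0, 0, 0, 0], [0, 0, 0, 0, 0, 0], [0, 0, 0, 0, 0, 0]],
])

```text
clock: 13.88
position: [0.6036, 0.126, 0.0546]
ee_rot: [-1.74, -2.612, 0.01]
force: [-13.8, -5.5, 14.0]
width: 0.13
gripper_force: 35.0
```

Run:
```python
from h import *
s,im=shot('wrist'); print(s['position'],s['force'],frame(np.array([.597,.1245]),s['position'],np.radians(22.5)))
p=im['pixels'][80:240,150:400]; cv2.imwrite('pics/w5.png',cv2.cvtColor(cv2.resize(p,None,fx=3,fy=3,interpolation=cv2.INTER_CUBIC),cv2.COLOR_RGB2BGR))
h=cv2.cvtColor(im['pixels'],cv2.COLOR_RGB2HSV)
o=np.array([.597,.1245]);Y=np.radians(22.5)
blue=(h[...,0]>100)&(h[...,0]<120)&(h[...,1]>130)&(h[...,2]>40)
for nm,pt in(('y edge',[(u,np.argmax(blue[140:200,u])+139.5) for u in range(197,312)]),('x edge',[(np.argmax(blue[v,170:260])+169.5,v) for v in range(170,220)])):
    q=frame(o,wcast(s,im,pt,.020),Y); l=cv2.fitLine(q.astype(np.float32),cv2.DIST_HUBER,0,.001,.001).ravel(); print(nm,np.degrees(np.arctan2(l[1],l[0])),q.mean(0))
```

```text
[0.60357996 0.12600844 0.05457017] [-13.78345276  -5.46851932  14.02303685] [ 0.00665634 -0.00112442]
y edge 0.24726337 [0.00670337 0.0396654 ]
x edge -89.646286 [-0.03257975  0.02024942]
```

View pics/w5.png

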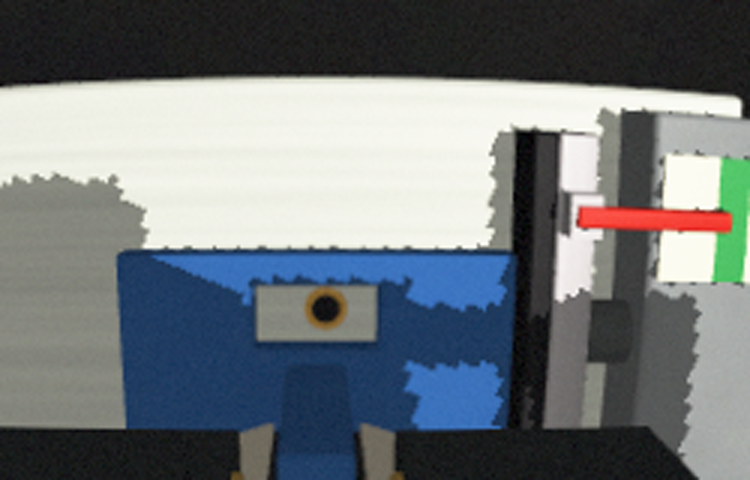

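The pointer (731) stands mid-green (718–746), the foot is square to within 0.4° and centred, and the hole is visible in the slot. I'll let it settle, then hand in.

arm_command([
  [[0, 0, 0, 0, 0, 0], [0, 0, 0, 0, 0, 0], [0, 0, 0, 0, 0, 0], [0, 0, 0, 0, 0, 0]],
])

```text
clock: 14.42
position: [0.6036, 0.126, 0.0546]
ee_rot: [-1.74, -2.612, 0.01]
force: [-13.6, -6.1, 13.7]
width: 0.127
gripper_force: 35.0
```

```bash
python3 -c "
from cell import arm
s=arm.observe(); print(s['position'],s['force'],abs(s['dq']).max(),s['gripper_force']); print(arm.sign_off())"
```

```text
[0.60356607 0.12603215 0.05455368] [-13.57018833  -6.11090113  13.71247309] 0.001519944853494906 35.00257462263107
the job is handed in; nothing more can be done
None
```

I handed the job in at about 14.4 s with the blue bracket still gripped, flat and square on the jig and pressed steadily against the bar, the visible pointer mid-green; the second pointer and hole were hidden from the wrist camera, and no verdict came back.

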